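Stand the chopping board up to drain

TASK

Clear the bench scraper off the white chopping board and lay it flat in the shallow metal tray. Then pull the board out of the two spring clips that hold it in the draining rack and slide it flat along the runners until it is right up against the stop at the other end, and only then tip it up by its free end so that it stands leaning back on the rack's wire backrest, squarely, with its foot still on the runners against the stop. Leave the lidded jar and the dark grey cup standing where they are.

Things in the scene. Friction and masses are not known exactly. Their poses are not given: they have to be found in the camera images.
- rack: fixed steel draining rack, 430 mm long. Origin on the table; x along the runners from clip end to stop, z up. Two runners, 30 mm wide, at y = +-67 mm, x = -175 to +155 mm, tops at z = 50 mm. Open between them (|y| < 50 mm) down to cross feet 8 mm high at x = -155 and +145 mm. Guide lips at y = +-77.5 mm, up to z = 58 mm, from x = -88 mm on; two low rear tabs at x = -163 mm, up to z = 58 mm
- rack_stop (a point): mid width of the stop's face, at runner height (x = +150, y = 0, z = +50 mm in the rack); axes as the rack. The stop is an upright plate reaching 14 mm above the runners, 160 mm wide
- board: white plastic board, 200 x 150 x 14 mm, 0.4 kg. Origin at the centre of its underside, z out of its upper face, x along its length towards the stop. It starts flat on the runners, origin at rack x = -60 mm; against the stop it is at +50 mm. Leaning properly its z axis is about 110 degrees from vertical, the upper face on the wires. Hand hole through it: x = -80 to -44 mm, |y| < 42 mm
- board_hole (a point): centre of the hand hole at the board's upper face (14 mm above the underside)
- board_foot (a point): middle of the underside's edge at the stop end (x = +100 mm on the board)
- board_lift_edge (a point): middle of the underside's edge at the other, free end (x = -100 mm): the end to be lifted
- scraper: bench scraper lying on the board, 102 x 110 mm, 0.18 kg. Origin on its underside; black bar handle along its y, 24 mm wide (x from -50 to -26 mm), 110 mm long, 26 mm high; thin steel blade 3 mm thick on the +x side to x = +50 mm
- scraper_grip (a point): middle of the scraper's handle, 25 mm above its underside, 1 mm below the handle's top
- tray: shallow open aluminium tray, 240 (x) x 170 (y) x 35 mm high, walls 4 mm, floor 4 mm, loose, 0.7 kg, empty. Origin at the centre of its underside
- jar: bystander: pale jar with a flat white lid, 68 mm across, 90 mm high; origin under its centre
- cup: bystander: dark grey cup, 70 mm across, 80 mm high; origin under its centre
- backrest: wire backrest, part of the rack, same origin and axes. Three wires, 10 mm thick, at y = -50, 0, +50 mm rise from behind the stop, leaning 20 degrees from vertical towards +x, up to z = 215 mm; struts behind
- clips (a point): point midway between the two spring clips, 7 mm above the runners (rack x = -122 mm). Each clip is a black upright roller of radius 10 mm at y = +-83 mm pressed sideways into a notch in the board's edge; grey housings behind at |y| = 99 to 111 mm, up to z = 66 mm. They let go at a pull of about 10 N along rack +x

How it is judged (in metres and radians):
On the way, in this order (a step that is already met when the one before it is completed fails the run):
1. the scraper lies flat in the tray, let go (x of scraper in the frame of tray between -0.115 and 0.115 m and y of scraper in the frame of tray between -0.08 and 0.08 m and z of scraper in the frame of tray below 0.015 m and angle between scraper's own z axis and vertical below 0.15 rad and contact force between scraper and the fingers below 0.1 N and linear speed of scraper below 0.03 m/s), for 0.2 s.
2. the board, out of the clips, lies flat on the runners against the stop (x of board_foot in the frame of rack_stop between -0.008 and 0.006 m and angle between board's own z axis and vertical below 0.05 rad and linear speed of board below 0.03 m/s), for 0.2 s.
At the end, for the whole second after the job is handed in: Scraper flat in the tray. Board at rest leaning on the wires (z axis 103 to 116 degrees from vertical), square within 6 degrees and 15 mm sideways, foot on the runners within 35 mm of the stop. Jar and cup within 40 mm of their starts (x of scraper in the frame of tray between -0.115 and 0.115 m and y of scraper in the frame of tray between -0.08 and 0.08 m and z of scraper in the frame of tray below 0.015 m and angle between scraper's own z axis and vertical below 0.15 rad and angle between board's own z axis and vertical between 1.8 and 2.02 rad and contact force between board and backrest above 0.08 N and x of board_foot in the frame of rack_stop between -0.035 and 0.006 m and y of board_foot in the frame of rack_stop between -0.015 and 0.015 m and z of board_foot in the frame of rack_stop between -0.01 and 0.02 m and angle between the y axis of board and the y axis of rack, either way round below 0.1 rad and linear speed of each of board, scraper below 0.02 m/s and angular speed of board below 0.1 rad/s and distance of each of jar, cup from where it was at the start of the episode below 0.04 m); the robot touches nothing.
It fails at once if the jar or the cup is knocked over (angle between any of jar, cup's own z axis and vertical above 0.6 rad).
It also fails if it takes over 69 s, if anything falls off the work surface, if the arm or the gripper's body presses on something with over 40 N, if the wrist force passes 120 N, or if a joint passes its speed limit or range.

ROBOT

A 7-joint arm with a two-finger parallel gripper is mounted at the origin on the work surface. World frame = base frame: x ahead of the robot, y to its left, z up, the work surface at z = 0. Lengths are in mm, angles in rad, forces in N, time in s.
With the tool pointing down it reaches from about 425 to 875 mm from the base axis. Payload 8.4 kg.
Tool frame: the origin (TCP) lies between the finger pads; the fingertips stand 22 mm ahead of it and the grasp point (between the pads) lies 3 mm ahead of it; z points along the fingers, y is the line along which they close (so a half turn about z gives the same grasp; the last joint's range is limited). The gripper opens to 87 mm and grips with 3 to 60 N. Pads are 19 mm wide; open, the fingers measure 117 mm over their backs; the gripper's body (75 mm by 190 mm) begins 51 mm behind the grasp point.
Start: joints at [1.25, 0.333, 0.04, 1.465, -0.013, 1.343, -0.059], TCP at [142.97, -634.054, 244.546] pointing down, gripper open.
Joint ranges: [-2.58, 2.58], [-0.38, 2.09], [-1.3, 1.39], [0.25, 2.4], [-1.5, 4.64], [0.08, 2.09], [-2.65, 2.65]. Speed limits (rad/s): [2.22, 2.22, 2.79, 2.79, 3.14, 3.14, 3.14].

INTERFACE

Orientations are given as a unit quaternion [x, y, z, w].
In Python, from plant import bot gives the robot as it stands.
- The arm moves only by the tool send_rows, never from a script. Its argument "deltas" is a list of rows, each a list of 7 numbers: the shift along the tool's x, y, z in cm, then the turn, a rotation vector about the tool's x, y, z in rad, then the finger opening in cm, from 0 to 8.7. In form: [[dx, dy, dz, rx, ry, rz, fingers], ...]. A call has exactly 8 rows; each row shifts and turns the commanded pose from where the row before left it, along the tool's axes as they then stand; what a row does not reach is not made up. A row lasts 1/8 s, in which the tool goes at most 62.5 mm and 10.7 degrees, less where a joint would pass 70% of its speed; a pose out of reach is approached as far as the arm can. A call with a gripper value outside its range is refused whole. The fingers move at their own pace and stop on an object; "newtons" is the grip in N (left out, the last holds). Time passes only in rows, so rows that do not move let the fingers close, or fill a call up. It gives the time, the measured TCP pose, the force, the opening and the grip force at its end, in the units of the state.
- bot.sense(): the state, without advancing time (a new reading comes with each control period).
- bot.read_camera(name): name is "scene" or "top"; returns (picture, depth): 384x512x3 uint8, red, green, blue; 384x512 float32, mm along the optical axis (not along the pixel's ray), 0 where there is no reading.
- bot.camera_model(name): a dict with "fx", "fy", "cx", "cy" (pixels), "T" (4x4, takes a point from camera to world coordinates). Camera axes: x right, y up, looking along -z (the intrinsics and any distortion apply to the point x, -y, -z); pixel columns grow to the right and rows downward; lengths in mm; the calibration is good to about 2 mm. A picture is of the moment at which its call begins. camera_model takes no time and is no camera call.
- bot.job_done(): hands the job in; it is judged then, once.
The state is a dict: "clock": time; "joint_pos": joint angles; "joint_vel": joint speeds; "joint_torque": joint torques, N m; "eef_pos": TCP position; "ee_rot": TCP orientation; "ft_force": force on the tool from outside, world axes, zero at the start; "wrist_torque": the same for the moment, N m; "grip_width": finger opening in mm; "grip_force": force on a finger pad.
Only numpy, scipy, OpenCV 4.12 (cv2) and the standard library are available. Lean on these libraries where they do the work, as an engineer would, in place of code of your own. Each camera call takes 0.05 s, during which the arm holds its last target. There are 200 camera calls.

## Working session

There is one attempt and no reset: what is moved stays moved. The work goes in short steps, Python scripts to look and compute and a tool call to move; the robot and the scene stay as the last step left them, time stands still between calls to the robot, and variables do not carry over. Pictures are saved under pics/ and viewed, at most 10 in all, crops included, and the job is handed in when it is done.

Besides the shell and the picture viewer there is one more tool, called by a JSON object that holds its "api" and its "payload", one argument or row to a line. send_rows: Moves the arm, as the interface text tells. Its arguments: {"type":"object","properties":{"deltas":{"type":"array","items":{"type":"array","items":{"type":"number"}}},"newtons":{"type":"number"}},"required":["deltas"]}

```bash
mkdir -p pics; ls
python3 - <<'E'
from plant import bot
import cv2,numpy as np
for n in("scene","top"):
    p,d=bot.read_camera(n);cv2.imwrite(f"pics/{n}0.png",p[:,:,::-1]);np.savez(f"{n}0.npz",p=p,d=d)
    m=bot.camera_model(n);print(n,m["fx"],m["fy"],m["cx"],m["cy"],np.round(m["T"],3).tolist(),[k for k in m])
s=bot.sense();print(s)
E
```

```text
pics
scene 399.1797975688747 399.1797975688747 251.10848113790047 195.3777662965821 [[0.866, -0.38, 0.326, 823.183], [0.501, 0.642, -0.581, -484.48], [0.011, 0.666, 0.746, 745.251], [0.0, 0.0, 0.0, 1.0]] ['fx', 'fy', 'cx', 'cy', 'T']
top 450.9167788259691 450.9167788259691 252.45200605089343 191.20835235271292 [[-0.002, 0.992, -0.124, 387.67], [-1.0, -0.003, -0.004, 50.612], [-0.005, 0.124, 0.992, 1071.322], [0.0, 0.0, 0.0, 1.0]] ['fx', 'fy', 'cx', 'cy', 'T']
{'clock': 0.1, 'joint_pos': array([ 1.24981105,  0.33384242,  0.03986553,  1.46618318, -0.01336029,
        1.34330791, -0.05848134]), 'joint_vel': array([ 2.12018405e-04, -1.65179640e-03,  2.99893235e-05, -1.38104694e-03,
       -2.62207828e-04,  6.19477953e-04,  2.93862573e-04]), 'joint_torque': array([ 4.83680647e-03, -6.57811403e+01,  1.34062059e+00, -4.04703069e+01,
       -5.95048489e-02,  4.09925461e-02,  5.40273754e-05]), 'eef_pos': array([ 142.86243848, -633.70005452,  243.74652314]), 'ee_rot': array([ 9.93856367e-01,  1.10675100e-01, -1.48117313e-04, -7.22869306e-04]), 'ft_force': array([ 0.80210675, -0.43216955, -0.93248575]), 'wrist_torque': array([0.01404445, 0.03675412, 0.06196214]), 'grip_force': 0.0, 'grip_width': 87.07906376311904}
```

View pics/top0.png

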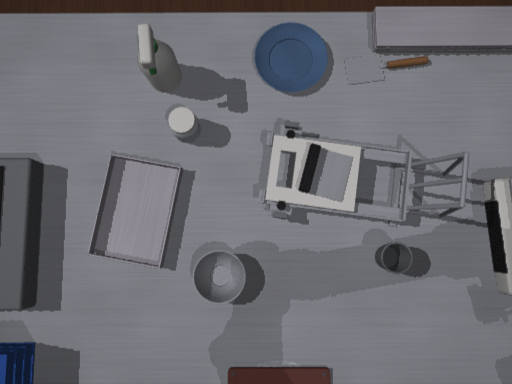

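View pics/scene0.png

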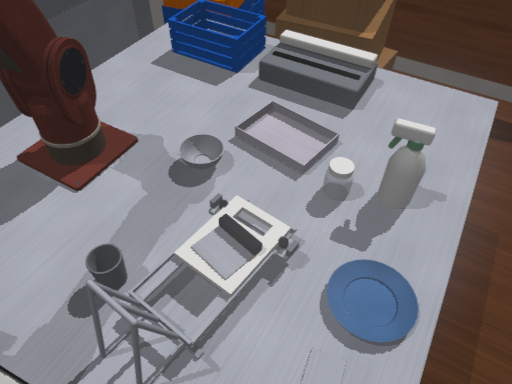

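The top view shows the board at about (315,173), with the black scraper handle at (310,168) on it. The stop is at about (407,185), the tray at (137,210), the jar lid at (182,120) and the cup at (397,257). The clips are at (290,133) and (281,206).

```bash
cat > h.py <<'E'
import numpy as np,cv2
from plant import bot
def cloud(n,d):
    m=bot.camera_model(n);v,u=np.indices(d.shape)
    P=np.stack([(u-m["cx"])/m["fx"]*d,-(v-m["cy"])/m["fy"]*d,-d],-1)
    W=P@m["T"][:3,:3].T+m["T"][:3,3]; W[d==0]=np.nan
    return W
def rect(W):
    return cv2.minAreaRect(W[:,:2].astype(np.float32))
def comp(mask,seed=None):
    n,l,s,c=cv2.connectedComponentsWithStats(mask.astype(np.uint8))
    i=l[seed[1],seed[0]] if seed and l[seed[1],seed[0]] else 1+np.argmax(s[1:,4])
    return l==i
E
python3 - <<'E'
from h import *
for n,sd in(("top",dict(board=(275,190),tray=(137,210),jar=(182,118),cup=(397,257),han=(310,168))),("scene",dict(board=(190,245),tray=(287,135),jar=(340,166),cup=(106,262),han=(240,234)))):
    z=np.load(n+"0.npz");W=cloud(n,z["d"].astype(float));p=z["p"].astype(int);Z=W[...,2];g=p.mean(2);hsv=cv2.cvtColor(z["p"],cv2.COLOR_RGB2HSV)
    print(n,"table z",np.round(np.nanmedian(Z),1))
    u,v=sd["board"];near=lambda k,r:np.hypot(W[...,0]-W[sd[k][1],sd[k][0],0],W[...,1]-W[sd[k][1],sd[k][0],1])<r
    B=comp((Z>52)&(Z<76)&(g>150)&near("board",260),sd["board"]);print("board",rect(W[B]),np.round(np.median(Z[B]),1),g[v,u])
    H=comp((Z>75)&(Z<100)&(g<70)&near("han",90),sd["han"]);print("handle",rect(W[H]),np.median(Z[H]),np.percentile(Z[H],[5,95]),H.sum())
    T=near("tray",170)&(Z>22)&(Z<45);T=comp(cv2.dilate(T.astype(np.uint8),np.ones((3,3))))&T;print("tray rim",rect(W[T]),np.median(Z[T]), "floor",Z[sd["tray"][1],sd["tray"][0]])
    for k in("jar","cup"):
        M=near(k,60)&(Z>70)&(Z<100);r=cv2.minEnclosingCircle(W[M][:,:2].astype(np.float32));print(k,r,np.percentile(Z[M],95),M.sum())
    R=near("board",420)&(Z>40)&(Z<72)&(g<150)&(W[...,1]<W[v,u,1]-120)
    print("stop zone",R.sum(),np.round(rect(W[R])[0],1),rect(W[R])[1:])
    K=(g<40)&(Z>45)&(Z<80)&near("board",130)&~cv2.dilate(H.astype(np.uint8),np.ones((7,7))).astype(bool)
    nn,l,s,c=cv2.connectedComponentsWithStats(K.astype(np.uint8))
    for i in range(1,nn):
        if s[i,4]>8:print("black",c[i].round(),s[i,4],np.round(np.mean(W[l==i],0),1))
E
python3 - <<'E'
import cv2
i=cv2.imread('pics/top0.png')[110:280,230:500];cv2.imwrite('pics/c.png',cv2.resize(i,None,fx=2.9,fy=2.9,interpolation=2))
E
```

```text
top table z 1.0
board ((555.4359130859375, -82.09905242919922), (199.82086181640625, 149.8656768798828), 82.03410339355469) 64.5 177.33333333333334
handle ((562.06787109375, -71.72769927978516), (24.106599807739258, 109.43830108642578), 74.5875015258789) 90.03355611927873 [85.68694012 93.34564722] 540
tray rim ((474.0572814941406, 328.1059875488281), (171.91058349609375, 240.46458435058594), 79.34272003173828) 33.30222057477931 floor 1.5371663164385154
jar ((671.9114990234375, 213.75421142578125), 30.926937103271484) 93.07647624253167 586
cup ((365.832763671875, -257.70697021484375), 35.189884185791016) 83.15656478213619 252
stop zone 3104 [ 476.2 -237.6] ((288.77978515625, 276.26025390625), 80.87303924560547)
black [281. 205.] 46 [481.9  -8.7  63.4]
scene table z 0.7
board ((547.7176513671875, -129.76783752441406), (329.3796081542969, 163.16001892089844), 81.88676452636719) 64.8 217.33333333333334
handle ((564.9609375, -71.07052612304688), (22.11240005493164, 108.22698974609375), 74.32540130615234) 89.47117911859084 [77.59929383 91.86122684] 576
tray rim ((475.27685546875, 330.7984313964844), (174.8090362548828, 242.55117797851562), 79.4046859741211) 30.74154807600644 floor 4.037751904579977
jar ((672.3576049804688, 217.28163146972656), 31.346750259399414) 92.60764089912058 476
cup ((366.1372985839844, -254.46473693847656), 35.41162872314453) 81.12585589973045 327
stop zone 858 [ 474.5 -376.1] ((277.7879943847656, 238.58946228027344), 0.05624612793326378)
```

View pics/c.png

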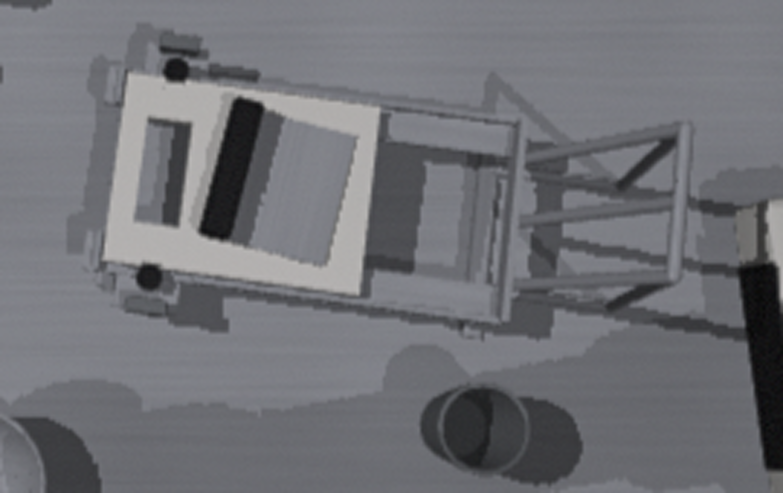

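The crop shows the board with the hand hole at the clip end and the scraper with its blade towards the stop. Both cameras agree within 3 mm, and the heights and sizes match the given values. The board centre is (555.4, -82.1) with rack x along -97.97°. The handle is at (563, -71.5), top z about 90. The tray is at (474.6, 329.5).

```bash
cat > go.py <<'E'
import sys,json
from h import *
from scipy.spatial.transform import Rotation as Ro
def R0(yaw,a=0):
    y=np.array([np.cos(yaw),np.sin(yaw),0]);z=np.array([0,0,-1.])
    return Ro.from_matrix(np.stack([np.cross(y,z),y,z],1))*Ro.from_rotvec([a,0,0])
YAW=np.deg2rad(-97.97);O=np.array([547.1,-141.5,0])
RR=Ro.from_euler('z',YAW).as_matrix()
def rk(x,y,z): return O+RR@[x,y,z]        # rack -> world
def cur():
    s=bot.sense();return np.array(s["eef_pos"]),Ro.from_quat(s["ee_rot"])
def rows(p0,r0,p1,r1,n,f):
    """n rows from pose 0 to pose 1, finger f (cm)"""
    w=(r0.inv()*r1).as_rotvec();out=[];p,r=p0,r0
    for k in range(1,n+1):
        pn=p0+(p1-p0)*k/n; d=r.inv().apply(pn-p)/10
        row=list(np.round(d,2))+list(np.round(w/n,3));out.append([float(v)+0 for v in row]+[f])
        p=p+r.apply(np.array(row[:3])*10); r=r*Ro.from_rotvec(row[3:])
    print(json.dumps(out)); return p,r
E
python3 - <<'E'
from go import *
p,r=cur();Y=np.deg2rad(-105.4)
p,r=rows(p,r,np.array([563.3,-71.5,180]),R0(Y),16,5)
p,r=rows(p,r,np.array([563.3,-71.5,92]),R0(Y),5,5)
E
```

```text
[[3.34, -2.85, 0.4, 0.0, 0.0, 0.031, 5], [3.24, -2.95, 0.4, 0.0, 0.0, 0.031, 5], [3.16, -3.05, 0.41, 0.0, 0.0, 0.031, 5], [3.05, -3.15, 0.4, 0.0, 0.0, 0.031, 5], [2.96, -3.24, 0.4, 0.0, 0.0, 0.031, 5], [2.86, -3.33, 0.4, 0.0, 0.0, 0.031, 5], [2.75, -3.41, 0.41, 0.0, 0.0, 0.031, 5], [2.65, -3.5, 0.4, 0.0, 0.0, 0.031, 5], [2.53, -3.58, 0.4, 0.0, 0.0, 0.031, 5], [2.42, -3.66, 0.4, 0.0, 0.0, 0.031, 5], [2.31, -3.73, 0.4, 0.0, 0.0, 0.031, 5], [2.19, -3.8, 0.41, 0.0, 0.0, 0.031, 5], [2.08, -3.87, 0.4, 0.0, 0.0, 0.031, 5], [1.95, -3.93, 0.4, 0.0, 0.0, 0.031, 5], [1.83, -3.99, 0.4, 0.0, 0.0, 0.031, 5], [1.7, -4.04, 0.4, 0.0, 0.0, 0.031, 5]]
[[0.0, 0.0, 1.76, 0.0, 0.0, -0.001, 5], [0.0, 0.0, 1.76, 0.0, 0.0, -0.001, 5], [0.0, 0.01, 1.76, 0.0, 0.0, -0.001, 5], [0.01, 0.0, 1.76, 0.0, 0.0, -0.001, 5], [0.0, 0.0, 1.76, 0.0, 0.0, -0.001, 5]]
```

{"api": "send_rows", "payload": {
  "deltas": [
    [3.34,-2.85,0,0,0,0.031,5],
    [3.24,-2.95,0,0,0,0.031,5],
    [3.16,-3.05,0,0,0,0.031,5],
    [3.05,-3.15,0,0,0,0.031,5],
    [2.96,-3.24,0,0,0,0.031,5],
    [2.86,-3.33,0,0,0,0.031,5],
    [2.75,-3.41,0,0,0,0.031,5],
    [2.65,-3.5,0,0,0,0.031,5]
  ],
  "newtons": 20
}}

```text
clock: 1.1
eef_pos: [353.8, -351.7, 244.4]
ee_rot: [1.0, -0.014, -0.0, -0.0]
ft_force: [-0.4, -0.1, -0.5]
grip_width: 50.1
grip_force: 0.0
```

{"api": "send_rows", "payload": {
  "deltas": [
    [2.53,-3.58,0.4,0,0,0.031,5],
    [2.42,-3.66,0.4,0,0,0.031,5],
    [2.31,-3.73,0.8,0,0,0.031,5],
    [2.19,-3.8,0.8,0,0,0.031,5],
    [2.08,-3.87,1,0,0,0.031,5],
    [1.95,-3.93,1,0,0,0.031,5],
    [1.83,-3.99,1,0,0,0.031,5],
    [1.7,-4.04,1,0,0,0.031,5]
  ]
}}

```text
clock: 2.1
eef_pos: [563.9, -70.9, 180.0]
ee_rot: [0.991, -0.137, -0.0, 0.0]
ft_force: [-0.8, -0.5, 0.1]
grip_width: 49.9
grip_force: 0.0
```

Run:
```python
from go import *
s=bot.sense();print(s["clock"],s["joint_pos"],s["eef_pos"],s["ft_force"]);p,r=cur();Y=np.deg2rad(-105.4)
rows(p,r,np.array([563.3,-71.5,92]),R0(Y),6,5)
```

```text
2.1 [ 0.45212365  0.24924202 -0.46946456  1.73086831  0.12040437  1.19050113
 -1.8961156 ] [563.94935978 -70.89314528 179.95680735] [-0.84609351 -0.54000683  0.13801604]
[[-0.01, 0.01, 1.47, 0.0, 0.0, -0.001, 5], [0.0, 0.02, 1.46, 0.0, 0.0, -0.001, 5], [-0.01, 0.01, 1.47, 0.0, 0.0, -0.001, 5], [-0.01, 0.01, 1.46, 0.0, 0.0, -0.001, 5], [0.0, 0.01, 1.47, 0.0, 0.0, -0.001, 5], [-0.01, 0.02, 1.47, 0.0, 0.0, -0.001, 5]]
```

{"api": "send_rows", "payload": {
  "deltas": [
    [-0.01,0.01,1.47,0,0,0,5],
    [0,0.02,1.47,0,0,0,5],
    [-0.01,0.01,1.47,0,0,0,5],
    [-0.01,0.01,1.47,0,0,0,5],
    [0,0.01,1.47,0,0,0,5],
    [-0.01,0.01,1.45,0,0,0,5],
    [0,0,0,0,0,0,1.5],
    [0,0,0,0,0,0,1.5]
  ]
}}

```text
clock: 3.1
eef_pos: [563.2, -72.5, 92.9]
ee_rot: [0.991, -0.137, 0.0, -0.0]
ft_force: [0.4, -1.0, 1.0]
grip_width: 37.1
grip_force: 0.0
```

{"api": "send_rows", "payload": {
  "deltas": [
    [0,0,0,0,0,0,1.5],
    [0,0,0,0,0,0,1.5],
    [0,0,-0.5,0,0,0,1.5],
    [0,0,-1.5,0,0,0,1.5],
    [0,0,-2,0,0,0,1.5],
    [0,0,-2,0,0,0,1.5],
    [0,0,-2,0,0,0,1.5],
    [0,0,-2,0,0,0,1.5]
  ]
}}

```text
clock: 4.1
eef_pos: [562.9, -72.5, 194.3]
ee_rot: [0.991, -0.137, 0.0, 0.0]
ft_force: [0.6, -0.2, -2.4]
grip_width: 23.9
grip_force: 20.0
```

Run:
```python
from go import *
p,r=cur();print(p);Y=np.deg2rad(-75)
xd=np.array([np.cos(Y),np.sin(Y),0]); t=np.array([474.6,329.5,0])-38*xd
print(t)
p,r=rows(p,r,t+[0,0,150],R0(Y),14,1.5)
p,r=rows(p,r,t+[0,0,34],R0(Y),6,1.5)
```

```text
[562.85868718 -72.52219732 194.26841856]
[464.76487629 366.2051814    0.        ]
[[-1.52, -2.83, 0.32, 0.0, 0.0, -0.038, 1.5], [-1.42, -2.88, 0.31, 0.0, 0.0, -0.038, 1.5], [-1.3, -2.93, 0.32, 0.0, 0.0, -0.038, 1.5], [-1.19, -2.99, 0.31, 0.0, 0.0, -0.038, 1.5], [-1.08, -3.02, 0.32, 0.0, 0.0, -0.038, 1.5], [-0.96, -3.07, 0.31, 0.0, 0.0, -0.038, 1.5], [-0.85, -3.09, 0.32, 0.0, 0.0, -0.038, 1.5], [-0.72, -3.13, 0.31, 0.0, 0.0, -0.038, 1.5], [-0.61, -3.15, 0.32, 0.0, 0.0, -0.038, 1.5], [-0.49, -3.18, 0.31, 0.0, 0.0, -0.038, 1.5], [-0.36, -3.19, 0.32, 0.0, 0.0, -0.038, 1.5], [-0.25, -3.2, 0.31, 0.0, 0.0, -0.038, 1.5], [-0.12, -3.21, 0.32, 0.0, 0.0, -0.038, 1.5], [0.0, -3.21, 0.31, 0.0, 0.0, -0.038, 1.5]]
[[0.0, 0.0, 1.93, 0.0, 0.0, -0.001, 1.5], [0.0, 0.0, 1.94, 0.0, 0.0, -0.001, 1.5], [0.0, 0.0, 1.93, 0.0, 0.0, -0.001, 1.5], [-0.01, 0.0, 1.94, 0.0, 0.0, -0.001, 1.5], [0.0, 0.0, 1.93, 0.0, 0.0, -0.001, 1.5], [0.0, -0.01, 1.93, 0.0, 0.0, -0.001, 1.5]]
```

{"api": "send_rows", "payload": {
  "deltas": [
    [-1.52,-2.83,0.32,0,0,-0.038,1.5],
    [-1.42,-2.88,0.31,0,0,-0.038,1.5],
    [-1.3,-2.93,0.32,0,0,-0.038,1.5],
    [-1.19,-2.99,0.31,0,0,-0.038,1.5],
    [-1.08,-3.02,0.32,0,0,-0.038,1.5],
    [-0.96,-3.07,0.31,0,0,-0.038,1.5],
    [-0.85,-3.09,0.32,0,0,-0.038,1.5],
    [-0.72,-3.13,0.31,0,0,-0.038,1.5]
  ]
}}

```text
clock: 5.1
eef_pos: [506.1, 180.3, 167.1]
ee_rot: [1.0, 0.016, -0.0, -0.0]
ft_force: [0.8, -0.4, -2.0]
grip_width: 23.7
grip_force: 20.0
```

{"api": "send_rows", "payload": {
  "deltas": [
    [-0.61,-3.15,0.32,0,0,-0.038,1.5],
    [-0.49,-3.18,0.31,0,0,-0.038,1.5],
    [-0.36,-3.19,0.32,0,0,-0.038,1.5],
    [-0.25,-3.2,0.31,0,0,-0.038,1.5],
    [-0.12,-3.21,0.32,0,0,-0.038,1.5],
    [0,-3.21,0.31,0,0,-0.038,1.5],
    [0,0,2.5,0,0,0,1.5],
    [0,0,2.5,0,0,0,1.5]
  ]
}}

```text
clock: 6.1
eef_pos: [463.7, 367.9, 97.7]
ee_rot: [0.992, 0.13, 0.0, -0.0]
ft_force: [-0.6, -0.1, -2.4]
grip_width: 23.7
grip_force: 20.0
```

{"api": "send_rows", "payload": {
  "deltas": [
    [0,0,2.5,0,0,0,1.5],
    [0,0,2,0,0,0,1.5],
    [0,0,1.2,0,0,0,1.5],
    [0,0,0.6,0,0,0,1.5],
    [0,0,0.3,0,0,0,1.5],
    [0,0,0,0,0,0,1.5],
    [0,0,0,0,0,0,5],
    [0,0,0,0,0,0,5]
  ]
}}

```text
clock: 7.1
eef_pos: [465.2, 366.4, 32.9]
ee_rot: [0.992, 0.128, 0.0, -0.0]
ft_force: [-0.4, -0.4, 0.5]
grip_width: 36.9
grip_force: 0.0
```

{"api": "send_rows", "payload": {
  "deltas": [
    [0,0,0,0,0,0,5],
    [0,0,-1,0,0,0,5],
    [0,0,-2,0,0,0,5],
    [0,0,-2.5,0,0,0,5],
    [0,0,-3,0,0,0,4],
    [0,0,-3,0,0,0,4],
    [0,0,-3,0,0,0,4],
    [0,0,0,0,0,0,4]
  ]
}}

```text
clock: 8.1
eef_pos: [465.7, 367.6, 181.5]
ee_rot: [0.992, 0.129, 0.003, -0.001]
ft_force: [-0.2, -0.6, -0.3]
grip_width: 40.3
grip_force: 0.0
```

Run:
```python
from go import *
p,r=cur();print(p, rk(-150,0,150))
p,r=rows(p,r,rk(-150,0,150),R0(YAW),14,4)
```

```text
[465.73461482 367.57362053 181.52475868] [567.89818681   7.05112058 150.        ]
[[0.05, 2.68, 0.22, 0.0, 0.0, 0.028, 4], [0.12, 2.67, 0.22, 0.0, 0.0, 0.028, 4], [0.2, 2.67, 0.22, 0.0, 0.0, 0.028, 4], [0.27, 2.66, 0.22, 0.0, 0.0, 0.028, 4], [0.34, 2.66, 0.22, 0.0, 0.0, 0.028, 4], [0.42, 2.64, 0.22, 0.0, 0.0, 0.028, 4], [0.5, 2.63, 0.22, 0.0, 0.0, 0.028, 4], [0.57, 2.62, 0.22, 0.0, 0.0, 0.028, 4], [0.64, 2.6, 0.23, 0.0, 0.0, 0.028, 4], [0.71, 2.58, 0.22, 0.0, 0.0, 0.028, 4], [0.79, 2.56, 0.22, 0.0, 0.0, 0.028, 4], [0.85, 2.53, 0.22, 0.0, 0.0, 0.028, 4], [0.93, 2.52, 0.22, 0.0, 0.0, 0.028, 4], [1.0, 2.48, 0.22, 0.0, 0.0, 0.028, 4]]
```

{"api": "send_rows", "payload": {
  "deltas": [
    [0.05,2.68,0.22,0,0,0.028,4],
    [0.12,2.67,0.22,0,0,0.028,4],
    [0.2,2.67,0.22,0,0,0.028,4],
    [0.27,2.66,0.22,0,0,0.028,4],
    [0.34,2.66,0.22,0,0,0.028,4],
    [0.42,2.64,0.22,0,0,0.028,4],
    [0.5,2.63,0.22,0,0,0.028,4],
    [0.57,2.62,0.22,0,0,0.028,4]
  ]
}}

```text
clock: 9.1
eef_pos: [523.5, 158.6, 159.8]
ee_rot: [1.0, 0.016, 0.0, -0.0]
ft_force: [-0.2, 0.0, -0.3]
grip_width: 40.0
grip_force: 0.0
```

{"api": "send_rows", "payload": {
  "deltas": [
    [0.64,2.6,0.23,0,0,0.028,4],
    [0.71,2.58,0.22,0,0,0.028,4],
    [0.79,2.56,0.22,0,0,0.028,4],
    [0.85,2.53,0.22,0,0,0.028,4],
    [0.93,2.52,0.22,0,0,0.028,4],
    [1,2.48,0.22,0,0,0.028,4],
    [0,0,0,0,0,0,4],
    [0,0,0,0,0,0,4]
  ]
}}

```text
clock: 10.1
eef_pos: [566.8, 6.0, 146.5]
ee_rot: [0.998, -0.067, -0.0, -0.0]
ft_force: [-0.6, 0.3, 0.3]
grip_width: 40.4
grip_force: 0.0
```

Run:
```python
from go import *
pr,d=bot.read_camera("top");cv2.imwrite("pics/top1.png",pr[:,:,::-1])
s=bot.sense();print(s["joint_pos"])
W=cloud("top",d.astype(float));Z=W[...,2];g=pr.mean(2)
near=np.hypot(W[...,0]-474,W[...,1]-329)<100
H=near&(g<50)&(Z>20);print("handle",rect(W[H]),np.median(Z[H]),H.sum())
p,r=cur();print(p)
# hole edges along rack x at y=0, board white
L=(W-O)@RR; B=(abs(L[...,1])<70)&(Z>55)&(Z<72)&(g>140);print("board rack x",np.nanpercentile(L[B][:,0],[0.5,99.5]),"y",np.nanpercentile(L[B][:,1],[0,100]))
rows(p,r,rk(-150,0,65),R0(YAW),6,4)
```

```text
[ 0.378096    0.28793242 -0.54615735  1.76877519  0.16314391  1.13007036
 -1.92346477]
handle ((464.416748046875, 361.6339111328125), (108.08042907714844, 22.706188201904297), 14.913628578186035) 29.318035070841006 465
[566.6949418    6.46188695 146.59898686]
board rack x [-397.16224692  385.86363904] y [-69.9937389   69.99105583]
[[0.02, -0.01, 1.36, 0.0, 0.0, 0.001, 4], [0.02, -0.01, 1.36, 0.0, 0.0, 0.001, 4], [0.02, -0.01, 1.36, 0.0, 0.0, 0.001, 4], [0.01, -0.02, 1.36, 0.0, 0.0, 0.001, 4], [0.02, -0.01, 1.36, 0.0, 0.0, 0.001, 4], [0.02, -0.01, 1.36, 0.0, 0.0, 0.001, 4]]
```

View pics/top1.png

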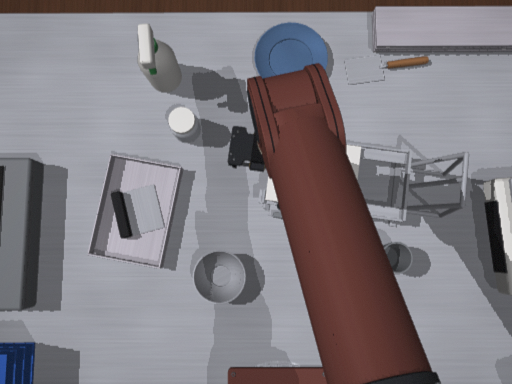

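The scraper lies flat in the tray, at about (135,212). The jar and cup have not moved. The gripper is over the board's hole end.

{"api": "send_rows", "payload": {
  "deltas": [
    [0.02,-0.01,1.36,0,0,0.001,4],
    [0.02,-0.01,1.36,0,0,0.001,4],
    [0.02,-0.01,1.36,0,0,0.001,4],
    [0.02,-0.01,1.36,0,0,0.001,4],
    [0.02,-0.01,1.36,0,0,0.001,4],
    [0.02,-0.01,1.36,0,0,0.001,4],
    [0,0,0,0,0,0,4],
    [0,0,0,0,0,0,1.2]
  ],
  "newtons": 30
}}

```text
clock: 11.15
eef_pos: [568.3, 6.0, 65.3]
ee_rot: [0.998, -0.07, 0.0, -0.0]
ft_force: [0.1, 0.2, 0.3]
grip_width: 35.8
grip_force: 0.0
```

{"api": "send_rows", "payload": {
  "deltas": [
    [0,0,0,0,0,0,1.2],
    [0,0,0,0,0,0,1.2],
    [0,0,0,0,0,0,1.2],
    [0,0,0,0,0,0,1.2],
    [0,0,0,0,0,0,1.2],
    [0,0,0,0,0,0,1.2],
    [0,0,0,0,0,0,1.2],
    [0,0,0,0,0,0,1.2]
  ]
}}

```text
clock: 12.15
eef_pos: [568.5, 6.8, 65.5]
ee_rot: [0.998, -0.07, 0.001, -0.0]
ft_force: [1.4, 5.3, 5.0]
grip_width: 20.0
grip_force: 30.0
```

Run:
```python
from go import *
p,r=cur();print((p-O)@RR)
rows(p,r,rk(-45,0,p[2]),R0(YAW),12,1.2)
```

```text
[-149.82807401    0.67086372   65.54451474]
[[-0.01, 0.87, 0.0, 0.0, 0.0, 0.0, 1.2], [0.0, 0.88, 0.0, 0.0, 0.0, 0.0, 1.2], [-0.01, 0.87, 0.0, 0.0, 0.0, 0.0, 1.2], [0.0, 0.87, 0.0, 0.0, 0.0, 0.0, 1.2], [-0.01, 0.88, 0.0, 0.0, 0.0, 0.0, 1.2], [0.0, 0.87, -0.01, 0.0, 0.0, 0.0, 1.2], [-0.01, 0.87, 0.0, 0.0, 0.0, 0.0, 1.2], [0.0, 0.88, 0.0, 0.0, 0.0, 0.0, 1.2], [-0.01, 0.87, 0.0, 0.0, 0.0, 0.0, 1.2], [0.0, 0.88, 0.0, 0.0, 0.0, 0.0, 1.2], [-0.01, 0.87, 0.0, 0.0, 0.0, 0.0, 1.2], [0.0, 0.87, 0.0, 0.0, 0.0, 0.0, 1.2]]
```

{"api": "send_rows", "payload": {
  "deltas": [
    [-0.01,0.5,0,0,0,0,1.2],
    [0,0.8,0,0,0,0,1.2],
    [-0.01,0.9,0,0,0,0,1.2],
    [0,0.9,0,0,0,0,1.2],
    [-0.01,0.9,0,0,0,0,1.2],
    [0,0.9,0,0,0,0,1.2],
    [-0.01,0.9,0,0,0,0,1.2],
    [0,0.9,0,0,0,0,1.2]
  ]
}}

```text
clock: 13.15
eef_pos: [558.7, -59.9, 65.5]
ee_rot: [0.998, -0.07, 0.0, -0.0]
ft_force: [1.3, 5.8, 6.3]
grip_width: 19.6
grip_force: 30.0
```

{"api": "send_rows", "payload": {
  "deltas": [
    [0,0.9,0,0,0,0,1.2],
    [0,0.9,0,0,0,0,1.2],
    [0,0.9,0,0,0,0,1.2],
    [0,0.6,0,0,0,0,1.2],
    [0,0.3,0,0,0,0,1.2],
    [0,0,0,0,0,0,1.2],
    [0,0,0,0,0,0,1.2],
    [0,0,0,0,0,0,1.2]
  ]
}}

```text
clock: 14.15
eef_pos: [553.6, -96.0, 65.5]
ee_rot: [0.998, -0.07, 0.0, -0.0]
ft_force: [1.0, 4.2, 6.2]
grip_width: 19.5
grip_force: 30.0
```

Run:
```python
from go import *
p,r=cur();print((p-O)@RR,bot.sense()["ft_force"]@RR,(r.inv()*R0(YAW)).as_rotvec())
```

```text
[-45.99664287   0.12248545  65.53789341] [-4.27011717  0.4331796   6.22892757] [-7.02930746e-05 -7.84744089e-04 -1.14178900e-03]
```

{"api": "send_rows", "payload": {
  "deltas": [
    [0,0.2,0,0,0,0,1.2],
    [0,0.2,0,0,0,0,1.2],
    [0,0.1,0,0,0,0,1.2],
    [0,0.1,0,0,0,0,1.2],
    [0,0.1,0,0,0,0,1.2],
    [0,0,0,0,0,0,1.2],
    [0,0,0,0,0,0,1.2],
    [0,0,0,0,0,0,1.2]
  ]
}}

```text
clock: 15.15
eef_pos: [553.0, -99.9, 65.5]
ee_rot: [0.998, -0.069, 0.001, -0.002]
ft_force: [2.5, 12.7, 5.9]
grip_width: 19.9
grip_force: 30.0
```

Run:
```python
from go import *
p,r=cur();print((p-O)@RR,bot.sense()["ft_force"]@RR,(r.inv()*R0(YAW)).as_rotvec(),bot.sense()["joint_pos"])
```

```text
[-42.06439741   0.0889263   65.53485446] [-12.92497835   0.72797278   5.88276562] [-0.00317017 -0.0008232   0.00113883] [ 0.51335479  0.36389441 -0.4853158   1.854108    0.19878585  0.9707519
 -1.7664032 ]
```

The force rose to 13 N, so the board is against the stop. My rack frame is about 2 mm off there. Next I release and set up the tilted approach at the free end.

{"api": "send_rows", "payload": {
  "deltas": [
    [0,-0.2,0,0,0,0,1.2],
    [0,0,0,0,0,0,4],
    [0,0,0,0,0,0,4],
    [0,0,0,0,0,0,4],
    [0,0,-1.5,0,0,0,4],
    [0,0,-2,0,0,0,4],
    [0,0,-2.5,0,0,0,4],
    [0,0,-2.5,0,0,0,5.5]
  ]
}}

```text
clock: 16.15
eef_pos: [552.9, -100.9, 152.5]
ee_rot: [0.998, -0.07, 0.001, 0.0]
ft_force: [-0.4, -0.3, -0.6]
grip_width: 44.3
grip_force: 0.0
```

Run:
```python
from go import *
p,r=cur();print((p-O)@RR)
p,r=rows(p,r,rk(-82,0,135),R0(YAW,-.70),8,5.5)
```

```text
[-4.10446776e+01  1.22963640e-01  1.52465865e+02]
[[0.0, -0.51, 0.22, -0.087, 0.0, 0.0, 5.5], [0.0, -0.53, 0.17, -0.087, 0.0, 0.0, 5.5], [-0.01, -0.54, 0.13, -0.087, 0.0, 0.0, 5.5], [0.0, -0.55, 0.08, -0.087, 0.0, 0.0, 5.5], [0.0, -0.56, 0.03, -0.087, 0.0, 0.0, 5.5], [0.0, -0.55, -0.02, -0.087, 0.0, 0.0, 5.5], [-0.01, -0.56, -0.07, -0.087, 0.0, 0.0, 5.5], [0.0, -0.54, -0.11, -0.087, 0.0, 0.0, 5.5]]
```

{"api": "send_rows", "payload": {
  "deltas": [
    [0,-0.51,0.22,-0.087,0,0,5.5],
    [0,-0.53,0.17,-0.087,0,0,5.5],
    [0,-0.54,0.13,-0.087,0,0,5.5],
    [0,-0.55,0.08,-0.087,0,0,5.5],
    [0,-0.56,0.03,-0.087,0,0,5.5],
    [0,-0.55,-0.02,-0.087,0,0,5.5],
    [0,-0.56,-0.07,-0.087,0,0,5.5],
    [0,-0.54,-0.11,-0.087,0,0,5.5]
  ]
}}

```text
clock: 17.15
eef_pos: [558.9, -59.9, 134.4]
ee_rot: [0.937, -0.067, -0.023, 0.341]
ft_force: [-0.3, -1.1, 0.2]
grip_width: 55.1
grip_force: 0.0
```

Run:
```python
from go import *
s=bot.sense();p,r=cur();print((p-O)@RR,(r.inv()*R0(YAW,-.7)).as_rotvec(),s["joint_pos"])
for n in("top","scene"):
    pr,d=bot.read_camera(n);W=cloud(n,d.astype(float));L=(W-O)@RR;g=pr.mean(2)
    cv2.imwrite(f"pics/{n}2.png",pr[:,:,::-1])
    B=(abs(L[...,1])<85)&(L[...,2]>60)&(L[...,2]<68)&(g>140)&(L[...,0]>-80)&(L[...,0]<165)
    B=comp(B);c=rect(L[B]);print(n,c,np.median(L[B][:,2]),np.percentile(L[B][:,0],[1,99]),np.percentile(L[B][:,1],[1,99]))
p,r=rows(p,r,rk(-43,0,73),R0(YAW,-.70),10,5.5)
```

```text
[-82.4019026    0.39667014 134.42107239] [-0.00178725 -0.00079162 -0.0030881 ] [ 0.02228799  0.46640453 -0.45455704  1.73963536  0.77365717  1.48006029
 -2.4200586 ]
top ((53.241886138916016, 0.7008819580078125), (207.00021362304688, 159.01010131835938), 0.01333245262503624) 64.55634316865923 [-46.14326773 154.44951698] [-73.64869872  72.86354151]
scene ((48.800662994384766, -1.225860595703125), (210.489013671875, 155.97042846679688), 1.0116666555404663) 64.27227247355347 [-51.05133646 151.42170319] [-74.17660589  73.42938707]
[[0.0, -0.09, 0.72, 0.0, 0.0, 0.0, 5.5], [-0.01, -0.1, 0.73, 0.0, 0.0, 0.0, 5.5], [0.0, -0.09, 0.72, 0.0, 0.0, 0.0, 5.5], [-0.01, -0.09, 0.73, 0.0, 0.0, 0.0, 5.5], [0.0, -0.1, 0.72, 0.0, 0.0, 0.0, 5.5], [-0.01, -0.09, 0.72, 0.0, 0.0, 0.0, 5.5], [0.0, -0.09, 0.73, 0.0, 0.0, 0.0, 5.5], [-0.01, -0.09, 0.72, 0.0, 0.0, 0.0, 5.5], [0.0, -0.1, 0.72, 0.0, 0.0, 0.0, 5.5], [-0.01, -0.09, 0.73, 0.0, 0.0, 0.0, 5.5]]
```

View pics/scene2.png

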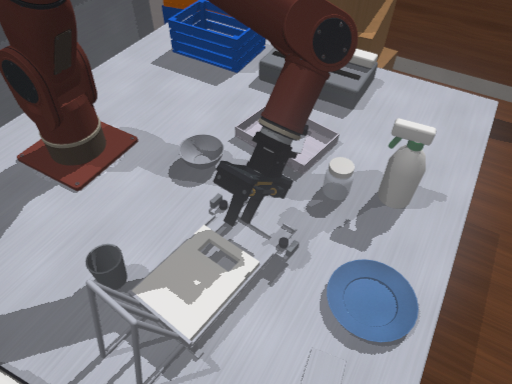

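The board is flat against the stop, with its free end at about (225,240) in the scene view. The gripper is tilted behind it with the fingers open. Now I insert the lower finger under the free end.

{"api": "send_rows", "payload": {
  "deltas": [
    [0,-0.1,0.8,0,0,0,5.5],
    [0,-0.1,0.9,0,0,0,5.5],
    [0,-0.1,0.9,0,0,0,5.5],
    [-0.01,-0.1,0.9,0,0,0,5.5],
    [0,-0.1,0.9,0,0,0,5.5],
    [-0.01,-0.1,0.9,0,0,0,5.5],
    [0,-0.1,0.9,0,0,0,5.5],
    [-0.01,-0.1,0.9,0,0,0,5.5]
  ]
}}

```text
clock: 18.25
eef_pos: [552.4, -99.6, 72.3]
ee_rot: [0.938, -0.066, -0.024, 0.34]
ft_force: [-0.2, -0.4, 0.5]
grip_width: 54.5
grip_force: 0.0
```

```bash
cat > tip.py <<'E'
from go import *
XS=148
def U(t): # free underside edge for board tilt t (rad)
    s,c=np.sin(t),np.cos(t); return np.array([XS-14*s-200*c,50+200*s-14*min(c,0)])
def tcp(t,phi,w,lower=True,ins=10):
    zd=np.array([np.cos(phi),-np.sin(phi)]);yd=np.array([np.sin(phi),np.cos(phi)])
    q=U(t)-(22-ins)*zd+(w/2 if lower else 7)*yd
    return rk(q[0],0,q[1]),R0(YAW,phi-np.pi/2)
def path(kn,n0=None):
    """kn: list of (theta,phi,w_cm,lower,rows,ins)"""
    p,r=cur();out=[]
    for t,f,w,l,n,i in kn:
        P,Q=tcp(np.deg2rad(t),np.deg2rad(f),w*10,l,i);p,r=rows(p,r,P,Q,n,w)
E
python3 - <<'E'
from tip import *
s=bot.sense();p,r=cur();print((p-O)@RR,s["joint_pos"],s["ft_force"])
path([(0,50,5.5,True,2,10)]+[(t,50,5.5,True,1,10) for t in range(3,41,3)])
E
```

```text
[-42.25028129  -0.55082717  72.34675381] [ 0.06123557  0.51905223 -0.42202001  1.81163276  0.82905212  1.36017852
 -2.45799798] [-0.17384969 -0.38670135  0.47907892]
[[0.03, 0.28, -0.06, -0.001, 0.0, 0.0, 5.5], [0.03, 0.29, -0.06, -0.001, 0.0, 0.0, 5.5]]
[[0.0, 0.63, -0.83, 0.0, 0.001, -0.001, 5.5]]
[[0.0, 0.68, -0.79, 0.0, 0.0, 0.0, 5.5]]
[[0.0, 0.72, -0.76, 0.0, 0.0, 0.0, 5.5]]
[[0.0, 0.75, -0.71, 0.0, 0.0, 0.0, 5.5]]
[[0.0, 0.79, -0.67, 0.0, 0.0, 0.0, 5.5]]
[[0.0, 0.82, -0.62, 0.0, 0.0, 0.0, 5.5]]
[[0.0, 0.85, -0.58, 0.0, 0.0, 0.0, 5.5]]
[[0.0, 0.87, -0.52, 0.0, 0.0, 0.0, 5.5]]
[[-0.01, 0.9, -0.48, 0.0, 0.0, 0.0, 5.5]]
[[0.0, 0.93, -0.43, 0.0, 0.0, 0.0, 5.5]]
[[0.0, 0.94, -0.37, 0.0, 0.0, 0.0, 5.5]]
[[0.0, 0.97, -0.32, 0.0, 0.0, 0.0, 5.5]]
[[0.0, 0.97, -0.26, 0.0, 0.0, 0.0, 5.5]]
```

{"api": "send_rows", "payload": {
  "deltas": [
    [0.03,0.3,-0.06,0,0,0,5.5],
    [0.03,0.3,-0.06,0,0,0,5.5],
    [0,0.3,-0.4,0,0,0,5.5],
    [0,0.33,-0.43,0,0,0,5.5],
    [0,0.68,-0.79,0,0,0,5.5],
    [0,0.72,-0.76,0,0,0,5.5],
    [0,0.75,-0.71,0,0,0,5.5],
    [0,0,0,0,0,0,5.5]
  ]
}}

```text
clock: 19.25
eef_pos: [552.8, -104.7, 120.3]
ee_rot: [0.938, -0.066, -0.023, 0.34]
ft_force: [-0.2, 0.7, -0.5]
grip_width: 54.9
grip_force: 1.0
```

```bash
cat > look.py <<'E'
from tip import *
import sys
s=bot.sense();p,r=cur();print((p-O)@RR,s["joint_pos"],"F",s["ft_force"]@RR)
pr,d=bot.read_camera("scene");cv2.imwrite(f"pics/{sys.argv[1]}.png",pr[:,:,::-1])
L=(cloud("scene",d.astype(float))-O)@RR;hs=cv2.cvtColor(pr,cv2.COLOR_RGB2HSV)
for lim in (150,):
    B=(abs(L[...,1])<75)&(L[...,0]>-60)&(L[...,0]<240)&(L[...,2]>55)&(pr.min(2)>lim);B=comp(B);Q=L[B]
    c=Q.mean(0);u,sv,v=np.linalg.svd(Q-c,full_matrices=False);n=v[2]*np.sign(v[2][2] if abs(v[2][2])>.2 else v[2][0]);print("n",n.round(3),"tilt",np.degrees(np.arccos(n[2])).round(1),"ext",np.percentile(Q,[1,99],axis=0).round(0).tolist(),B.sum(),"rms",sv[2]/np.sqrt(len(Q)))
E
python3 look.py a3
```

```text
[-37.22090377   0.5138567  120.29354771] [ 0.07990075  0.45082187 -0.43201952  1.79076476  0.79809688  1.41059863
 -2.38790138] F [-0.64953974 -0.28879341 -0.53997557]
n [ 0.214 -0.002  0.977] tilt 12.3 ext [[-45.0, -73.0, 63.0], [151.0, 73.0, 106.0]] 6862 rms 1.2227670820805145
```

View pics/a3.png

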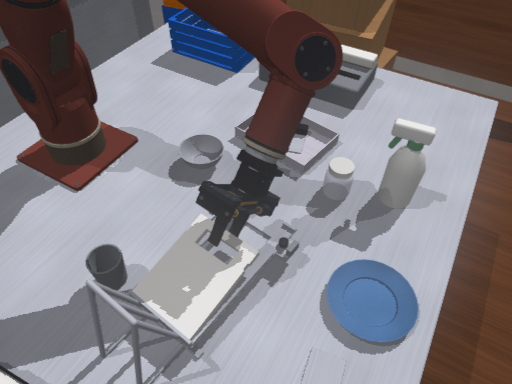

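The board is tilted 12°, as planned, with its free end resting on the lower finger. I continue the lift.

Run:
```python
from tip import *
path([(t,50,5.5,True,1,10) for t in (14,17,20.5,24,27.5,31,34.5,38)]+[(40,50,5,True,1,10),(42,50,4.5,True,1,10),(44,52,4,True,1,10),(46,53,3.5,True,1,10),(48,54,3,True,1,10),(50,55,2.6,True,1,10),(52,56,2.4,True,1,10),(54,57,2.2,True,1,10)])
```

```text
[[-0.03, 0.46, -0.35, -0.003, 0.0, -0.001, 5.5]]
[[0.0, 0.8, -0.64, 0.0, 0.0, 0.0, 5.5]]
[[0.0, 0.99, -0.69, 0.0, 0.0, 0.0, 5.5]]
[[0.0, 1.02, -0.62, 0.0, 0.0, 0.0, 5.5]]
[[0.0, 1.05, -0.55, 0.0, 0.0, 0.0, 5.5]]
[[0.0, 1.09, -0.48, 0.0, 0.0, 0.0, 5.5]]
[[0.0, 1.11, -0.41, 0.0, 0.0, 0.0, 5.5]]
[[0.01, 1.13, -0.33, 0.0, 0.0, 0.0, 5.5]]
[[0.0, 0.41, -0.16, 0.0, 0.0, 0.0, 5]]
[[0.0, 0.41, -0.13, 0.0, 0.0, 0.0, 4.5]]
[[0.0, 0.46, -0.04, 0.035, 0.0, 0.0, 4]]
[[0.0, 0.43, -0.07, 0.018, 0.0, 0.0, 3.5]]
[[0.0, 0.44, -0.07, 0.017, 0.0, 0.0, 3]]
[[0.0, 0.49, -0.06, 0.018, 0.0, 0.0, 2.6]]
[[0.0, 0.59, -0.04, 0.017, 0.0, 0.0, 2.4]]
[[0.0, 0.6, -0.04, 0.017, 0.0, 0.0, 2.2]]
```

{"api": "send_rows", "payload": {
  "deltas": [
    [-0.03,0.46,-0.35,-0.003,0,0,5.5],
    [0,0.8,-0.64,0,0,0,5.5],
    [0,0.99,-0.69,0,0,0,5.5],
    [0,1.02,-0.62,0,0,0,5.5],
    [0,1.05,-0.55,0,0,0,5.5],
    [0,1.09,-0.48,0,0,0,5.5],
    [0,1.11,-0.41,0,0,0,5.5],
    [0,1.13,-0.33,0,0,0,5.5]
  ],
  "newtons": 15
}}

```text
clock: 20.3
eef_pos: [547.3, -137.5, 200.3]
ee_rot: [0.937, -0.066, -0.024, 0.342]
ft_force: [0.1, 1.7, -0.6]
grip_width: 55.0
grip_force: 0.8
```

```bash
python3 look.py a4
```

```text
[ -3.96826279  -0.40148611 200.2693513 ] [ 0.13621637  0.335931   -0.4283507   1.75711629  0.76458185  1.47644228
 -2.23954559] F [-1.6979045  -0.18436109 -0.62579579]
n [ 0.617 -0.002  0.787] tilt 38.1 ext [[-9.0, -73.0, 63.0], [147.0, 72.0, 182.0]] 6815 rms 1.3263164848072115
```

Tilt is 38.1°, exactly on plan. Now I close the cage and rotate with the board.

{"api": "send_rows", "payload": {
  "deltas": [
    [0,0.41,-0.16,0,0,0,5],
    [0,0.41,-0.13,0,0,0,4.5],
    [0,0.46,-0.04,0.035,0,0,4],
    [0,0.43,-0.07,0.018,0,0,3.5],
    [0,0.44,-0.07,0.017,0,0,3],
    [0,0.49,-0.06,0.018,0,0,2.6],
    [0,0.59,-0.04,0.017,0,0,2.4],
    [0,0.6,-0.04,0.017,0,0,2.2]
  ]
}}

```text
clock: 21.35
eef_pos: [543.7, -163.5, 227.8]
ee_rot: [0.956, -0.067, -0.02, 0.283]
ft_force: [0.2, -0.7, -0.9]
grip_width: 22.8
grip_force: 0.5
```

```bash
python3 look.py a5
python3 - <<'E'
from tip import *
path([(57,60,2.2,True,1,10),(60.5,63,2.1,True,1,10),(64,66,2,True,1,10),(67,69,2,True,1,10),(70,72,2,True,1,10),(73,75,2,True,1,10),(76,78,1.9,True,1,10),(79,80,1.8,True,1,10)])
E
```

```text
[ 22.25396722  -0.29091219 227.8368881 ] [ 0.23980938  0.25500493 -0.41961693  1.73760661  0.65552649  1.4176157
 -2.07493365] F [ 0.64271228  0.32579317 -0.86856199]
n [ 0.807 -0.004  0.59 ] tilt 53.8 ext [[28.0, -74.0, 62.0], [144.0, 71.0, 218.0]] 6143 rms 1.231976677835475
[[0.02, 0.89, -0.01, 0.052, 0.001, -0.003, 2.2]]
[[0.0, 1.2, 0.0, 0.053, 0.0, 0.0, 2.1]]
[[0.0, 1.2, 0.02, 0.052, 0.0, 0.0, 2]]
[[0.0, 1.08, 0.03, 0.052, 0.0, 0.0, 2]]
[[0.0, 1.08, 0.04, 0.053, 0.0, 0.0, 2]]
[[0.0, 1.09, 0.04, 0.052, 0.0, 0.0, 2]]
[[0.0, 1.04, 0.04, 0.052, 0.0, 0.0, 1.9]]
[[0.0, 1.02, 0.02, 0.035, 0.0, 0.0, 1.8]]
```

{"api": "send_rows", "payload": {
  "deltas": [
    [0.02,0.89,-0.01,0.052,0,-0.003,2.2],
    [0,1.2,0,0.053,0,0,2.1],
    [0,1.2,0.02,0.052,0,0,2],
    [0,1.08,0.03,0.052,0,0,2],
    [0,1.08,0.04,0.053,0,0,2],
    [0,1.09,0.04,0.052,0,0,2],
    [0,1.04,0.04,0.052,0,0,1.9],
    [0,1.02,0.02,0.035,0,0,1.8]
  ]
}}

```text
clock: 22.4
eef_pos: [532.8, -242.8, 259.0]
ee_rot: [0.994, -0.069, -0.007, 0.087]
ft_force: [-0.5, 0.4, -0.1]
grip_width: 18.6
grip_force: 0.1
```

```bash
python3 look.py a6
python3 - <<'E'
from tip import *
path([(t,t+1,1.8,False,1,10) for t in (81,83,85,87,89,91,93,95)])
print()
path([(95,96,1.8,False,8,10)]+[(t,t+1,1.8,False,1,9) for t in (97,99,101,103,105,107,109,110.5)])
E
```

```text
[ 1.02323195e+02 -6.41864134e-02  2.59037127e+02] [ 0.54340574  0.19097756 -0.33883424  1.6327827   0.24529913  1.32401085
 -1.55808003] F [-0.31160294 -0.59619891 -0.14781426]
n [0.976 0.    0.217] tilt 77.5 ext [[107.0, -73.0, 63.0], [144.0, 70.0, 195.0]] 2746 rms 2.1119592663272795
[[0.03, 0.34, -0.05, 0.035, 0.001, -0.002, 1.8]]
[[0.0, 0.73, 0.03, 0.035, 0.0, 0.0, 1.8]]
[[0.0, 0.73, 0.02, 0.035, 0.0, 0.0, 1.8]]
[[0.0, 0.74, 0.03, 0.035, 0.0, 0.0, 1.8]]
[[0.0, 0.74, 0.02, 0.035, 0.0, 0.0, 1.8]]
[[0.0, 0.74, 0.0, 0.035, 0.0, 0.0, 1.8]]
[[0.0, 0.74, -0.02, 0.035, 0.0, 0.0, 1.8]]
[[0.0, 0.74, -0.02, 0.035, 0.0, 0.0, 1.8]]

[[0.01, 0.68, 0.09, 0.035, 0.0, 0.0, 1.8], [0.0, 0.68, 0.07, 0.035, 0.0, 0.0, 1.8], [0.01, 0.69, 0.04, 0.035, 0.0, 0.0, 1.8], [0.0, 0.68, 0.02, 0.035, 0.0, 0.0, 1.8], [0.01, 0.69, -0.01, 0.035, 0.0, 0.0, 1.8], [0.0, 0.68, -0.02, 0.035, 0.0, 0.0, 1.8], [0.01, 0.68, -0.06, 0.035, 0.0, 0.0, 1.8], [0.0, 0.68, -0.07, 0.035, 0.0, 0.0, 1.8]]
[[0.0, 0.75, -0.13, 0.034, 0.001, -0.002, 1.8]]
[[0.01, 0.74, -0.02, 0.035, 0.0, 0.0, 1.8]]
[[0.0, 0.74, -0.03, 0.035, 0.0, 0.0, 1.8]]
[[0.0, 0.75, -0.02, 0.035, 0.0, 0.0, 1.8]]
[[0.0, 0.74, -0.02, 0.035, 0.0, 0.0, 1.8]]
[[0.0, 0.74, -0.03, 0.035, 0.0, 0.0, 1.8]]
[[0.0, 0.75, -0.02, 0.035, 0.0, 0.0, 1.8]]
[[0.0, 0.55, -0.02, 0.026, 0.0, 0.0, 1.8]]
```

View pics/a6.png

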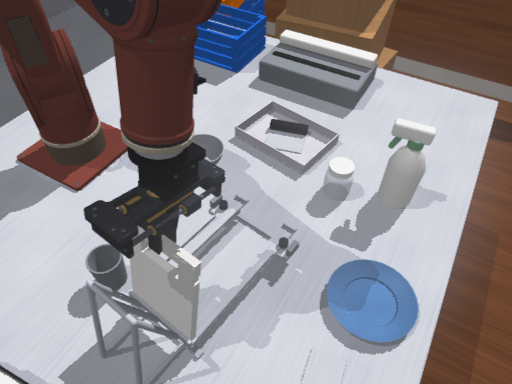

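The board stands at about 78° in the fingers at around (165,280). The gripper is clear of the cup and backrest, so I tip it on through vertical.

{"api": "send_rows", "payload": {
  "deltas": [
    [0.03,0.34,-0.05,0.035,0,-0.002,1.8],
    [0,0.73,0.03,0.035,0,0,1.8],
    [0,0.73,0.02,0.035,0,0,1.8],
    [0,0.74,0.03,0.035,0,0,1.8],
    [0,0.74,0.02,0.035,0,0,1.8],
    [0,0.74,0,0.035,0,0,1.8],
    [0,0.74,-0.02,0.035,0,0,1.8],
    [0,0.74,-0.02,0.035,0,0,1.8]
  ]
}}

```text
clock: 23.45
eef_pos: [525.9, -296.6, 260.9]
ee_rot: [0.996, -0.068, 0.003, -0.053]
ft_force: [1.2, 0.7, -0.1]
grip_width: 17.9
grip_force: 0.1
```

{"api": "send_rows", "payload": {
  "deltas": [
    [0,0.75,-0.13,0.035,0,0,1.8],
    [0,0.74,-0.02,0.035,0,0,1.8],
    [0,0.74,-0.03,0.035,0,0,1.8],
    [0,0.75,-0.02,0.035,0,0,1.8],
    [0,0.74,-0.02,0.035,0,0,1.8],
    [0,0.7,-0.03,0.035,0,0,1.8],
    [0,0,0,0,0,0,1.8],
    [0,0,0,0,0,0,1.8]
  ]
}}

```text
clock: 24.45
eef_pos: [520.2, -339.1, 255.1]
ee_rot: [0.985, -0.067, 0.01, -0.156]
ft_force: [0.1, 0.3, 0.1]
grip_width: 17.9
grip_force: 0.2
```

```bash
python3 look.py a7
python3 - <<'E'
from tip import *
p,r=cur();print((r.inv()*R0(YAW)).as_rotvec())
path([(109,110,1.8,False,1,9),(110.5,111,1.8,False,1,9)])
E
```

```text
[199.41948561   0.79591293 255.10313661] [ 0.85207044  0.40330762 -0.2676264   1.39217683 -0.17586757  1.5042562
 -1.0842066 ] F [-0.25726585  0.01475637  0.09185382]
n [-0.939  0.001  0.344] tilt 69.9 ext [[130.0, -62.0, 59.0], [202.0, 73.0, 245.0]] 1055 rms 3.439161453778528
[-0.31401998  0.00223467  0.00408382]
[[-0.09, 1.17, -0.19, 0.035, 0.003, 0.004, 1.8]]
[[0.0, 0.55, -0.03, 0.017, 0.0, 0.0, 1.8]]
```

View pics/a7.png

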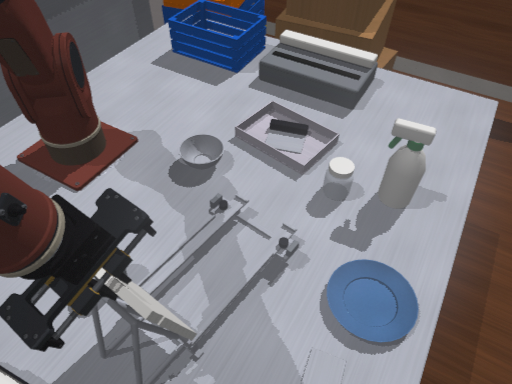

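The visible underside's normal gives a board z axis at 110.1° from vertical, so it is leaning on the wires. I open slightly and withdraw along the fingers.

{"api": "send_rows", "payload": {
  "deltas": [
    [0,0.1,0,0,0,0,2.2],
    [0,0.1,-0.1,0,0,0,2.8],
    [0,0,-0.4,0,0,0,2.8],
    [0,0,-0.8,0,0,0,2.8],
    [0,0,-1.2,0,0,0,2.8],
    [0,0,-2,0,0,0,2.8],
    [0,0,-2.5,0,0,0,2.8],
    [0,0,-2.5,0,0,0,2.8]
  ]
}}

```text
clock: 25.5
eef_pos: [515.9, -371.0, 346.5]
ee_rot: [0.985, -0.067, 0.01, -0.156]
ft_force: [0.4, -0.1, -0.0]
grip_width: 28.2
grip_force: 0.0
```

{"api": "send_rows", "payload": {
  "deltas": [
    [0,0,-2.5,0,0,0,2.8],
    [0,0,-2.5,0,0,0,2.8],
    [0,-2,-2,0,0,0,2.8],
    [0,-3,-1,0,0,0,2.8],
    [0,-3,0,0,0,0,2.8],
    [0,-3,0,0,0,0,2.8],
    [0,-3,0,0,0,0,2.8],
    [0,0,0,0,0,0,2.8]
  ]
}}

```text
clock: 26.5
eef_pos: [531.4, -260.6, 466.7]
ee_rot: [0.986, -0.065, 0.011, -0.156]
ft_force: [-0.2, 0.5, 0.6]
grip_width: 28.0
grip_force: 0.0
```

```bash
python3 look.py a8
python3 - <<'E'
from tip import *
pr,d=bot.read_camera("top");cv2.imwrite("pics/top8.png",pr[:,:,::-1])
W=cloud("top",d.astype(float));Z=W[...,2]
for k,c in(("jar",(672,215)),("cup",(366,-256))):
    M=(np.hypot(W[...,0]-c[0],W[...,1]-c[1])<70)&(Z>70)&(Z<100);print(k,M.sum(),rect(W[M])[0] if M.sum() else 0)
a=cv2.imread("pics/a8.png");b=cv2.imread("pics/top8.png");cv2.imwrite("pics/both.png",cv2.resize(np.hstack([a[:,:400],b[:,112:512]]),None,fx=1,fy=1))
E
```

```text
[120.16057249   0.99968562 466.67524998] [ 0.75620293  0.3034515  -0.29599865  1.10034507 -0.21693451  1.84821717
 -1.28340606] F [-0.49885706 -0.25733951  0.58887113]
n [-0.913 -0.     0.408] tilt 65.9 ext [[130.0, -73.0, 59.0], [215.0, 73.0, 242.0]] 2688 rms 3.6543840181320206
jar 582 (671.9600219726562, 213.900390625)
cup 253 (365.2428894042969, -257.7762451171875)
```

View pics/both.png

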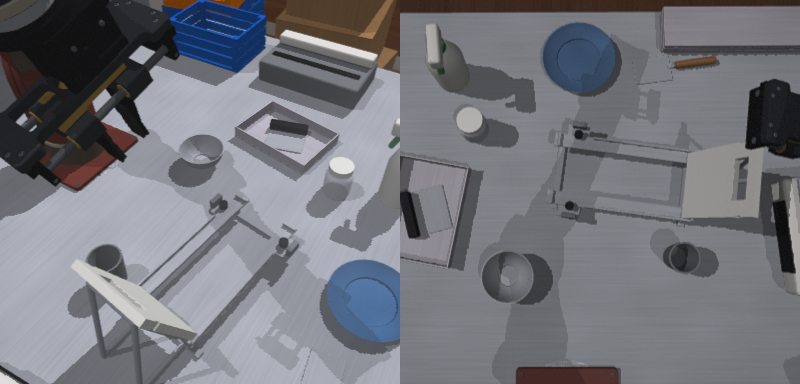

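The board leans squarely on the wires with its foot at the stop. The scraper is in the tray, and the jar and cup are within 1 mm of their starts. The plane fit includes edge points, so I check the angle once more with trimming before handing in.

Run:
```python
from tip import *
ok=0
for n in("scene","top"):
    pr,d=bot.read_camera(n);L=(cloud(n,d.astype(float))-O)@RR
    B=(abs(L[...,1])<72)&(L[...,0]>120)&(L[...,0]<230)&(L[...,2]>65)&(L[...,2]<250)&(pr.min(2)>110);Q=L[comp(B)]
    for _ in range(15):
        c=Q.mean(0);v=np.linalg.svd(Q-c,full_matrices=False)[2][2];e=abs((Q-c)@v);k=e<max(1.5,2*np.median(e));Q=Q[k]
    v*=np.sign(v[0]);a=np.degrees(np.arccos(v[2]));print(n,v.round(3),a,len(Q),np.percentile(Q,[0,100],axis=0).round())
    # foot x of underside plane at z=55
    print("underside x at z=55",c[0]-(v[2]*(55-c[2]))/v[0], "stop ~148")
    ok+=104<a<115
if ok==2: print(bot.job_done())
```

```text
scene [ 0.926  0.    -0.378] 112.2174267957499 1203 [[132. -72.  65.]
 [205.  72. 242.]]
underside x at z=55 127.19585929676991 stop ~148
top [ 0.928  0.    -0.373] 111.89269414818136 2944 [[134. -72.  65.]
 [208.  72. 243.]]
underside x at z=55 130.99014256472515 stop ~148
the job is handed in; nothing more can be done
None
```

The job is handed in, with the scraper flat in the tray, the board leaning squarely on the wires at about 112° with its foot roughly 20 mm from the stop, and the jar and cup within about 1 mm of their starts; the hand-in call did not return a verdict.

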